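# Bring the six-compartment tray to the sorting rest

### The arm

A 7-joint arm with a two-finger parallel gripper is mounted at the origin on the work surface. World frame = base frame: x ahead of the robot, y to its left, z up, the work surface at z = 0. Lengths are in m, angles in degrees, forces in N, time in s.
With the tool pointing down it reaches from about 0.35 to 0.775 m from the base axis. Payload 3.1 kg.
Tool frame: the origin (TCP) lies on the centre line of the jaws, within the pads' length; the fingertips stand 17 mm ahead of it and the grasp point (between the pads) lies 2 mm behind it (robot.tip_reach is the distance from the TCP to the fingertips, in m); z points along the fingers, y is the direction in which the jaws open and shut (so a half turn about z gives the same grasp; the last joint's range is limited). The gripper opens to 85 mm and grips with 20 to 120 N. Pads are 22 mm wide; open, the fingers measure 114 mm over their backs; the gripper's body (76 mm by 85 mm) begins 54 mm behind the grasp point. The pads swing forward as they close: fully open they stand 13 mm farther back than shut.
Start: joints at [63.043, 17.813, 0.802, 86.603, -0.252, 75.585, -1.558], TCP at [0.229, -0.5, 0.248] pointing down, gripper open.
Joint ranges: [-154.91, 154.91], [-16.99, 109.72], [-72.82, 74.43], [7.12, 147.25], [-82.49, 262.49], [11.32, 116.49], [-174.64, 174.64]. Speed limits (degrees/s): [159.86, 159.86, 180, 180, 180, 180, 180].

### API

Orientations are given as [roll, pitch, yaw] about the fixed x, y, z axes, in that order (R = Rz(yaw) Ry(pitch) Rx(roll)).
In Python, from station import robot, fingers, vision, workorder, recognise gives the robot as it stands. Calls block until the motion is done:
- robot.move_to(position, orientation): joint-space move of the TCP to a pose.
- robot.line_to(position, orientation=None, velocity=0.15, f_stop=None): straight line of the TCP; orientation=None keeps the orientation; velocity is the mean speed in m/s. With f_stop (N) it stops when the force on the tool has changed by that much, and returns True; else False.
- robot.move_j(angles): joint-space move.
- fingers.gripper_to(opening, force=None): opening from 0.0 (shut) to 1.0 (fully open); force is the grip in N (None keeps the last); returns when the fingers have stopped.
- robot.pause(seconds).
- robot.inverse_kinematics(position, orientation): joint angles nearest the present ones, or None.
- vision.grab_frame(name): name is "side" or "top"; returns the picture (400x640x3 uint8, red, green, blue); there is no depth.
- vision.calibration(name): a dict with "mtx" (3x3 intrinsics, pixels), "k1" (the pictures are not rectified: a ray, as slopes to the right and down, at radius r is drawn at 1 + k1 r^2 times it, then the intrinsics apply), "extrinsics" (4x4, takes a point from world to camera coordinates). Camera axes: x right, y up, looking along -z (the intrinsics and any distortion apply to the point x, -y, -z); pixel columns grow to the right and rows downward; lengths in m; the calibration is good to about 2 mm. A picture is of the moment at which its call begins. calibration takes no time and is no camera call.
A pose or a line that the arm cannot do raises robot.PlanningError and nothing moves.
- workorder.close_job(): hands the job in, once; it reports no verdict.
Trained networks look in the newest picture that a camera, given by its name, has taken for a name from the list of things; names that differ only in an ending like _2 or _b are one class to them, and where a whole thing is asked for, a point or a joint stands for the part that bears it (a point fixed in the world has none). Each returns a list of dicts, best first, with "p" (0 to 1); they miss things now and then, are a little off and sometimes report something else, mostly with a low value. They report only what shows in the picture. A call takes as long as a camera call. They do not tell look-alikes from the thing itself.
- recognise(label, camera): "rect" ([centre column, centre row, width, height] in pixels, round what is visible of it).
Readings, each from a call of its own:
- robot.current_time_s(): time.
- robot.current_joint_positions(): joint angles.
- robot.current_dq(): joint speeds.
- robot.current_joint_torque(): joint torques, N m.
- robot.current_tool_pos(): TCP position.
- robot.current_eef_rot(): TCP orientation.
- robot.current_contact_force(): force on the tool from outside, world axes, zero at the start.
- robot.current_torque(): the same for the moment, N m.
- robot.current_finger_gap(): opening from 0.0 (shut) to 1.0 (fully open).
Only numpy, scipy, OpenCV 4.12 (cv2) and the standard library are available. Lean on these libraries where they do the work, as an engineer would, in place of code of your own. Each camera call takes 0.05 s, during which the arm holds its last target.

### The job

Get the six-compartment rivet tray out of the middle of the stack and set it on the sloping sorting rest: long side against the lip, lying flat on both rails and centred on them, and keep hold of it until it lies there so that it does not drop. Put the tray that was on top back on the bottom one, properly nested, and leave the bottom tray, the tilt of the rest and everything else on the bench as they are.

Things in the scene. Friction and masses are not known exactly. Their poses are not given: they have to be found in the camera images.
- tray_six: The wanted tray, in the middle of the stack: green plastic, empty, open on top, 100 mm (x) by 150 mm (y) by 40 mm high, 0.17 to 0.34 kg. Origin: centre of its underside. Walls 4 mm, floor top at z = 8 mm. Grip rib as told at rib_six, and two thin cross walls at y = +38 and -38 mm (tops at z = 30 mm) make six compartments, the middle pair 73 mm long. Either way round is the same.
- rib_six (a point): Middle of the top edge of tray_six's grip rib, 32 mm above the tray's origin, same axes as the tray. The rib is a straight wall 12 mm thick at x = 0 along the tray's whole length (y), from the floor (24 mm below this point) up to here; 40 mm of free space between it and the side wall on each side, for the fingers. The wall rims stand 8 mm higher than the rib.
- tray_top: The uppermost tray: the same green tray with the same grip rib, but without cross walls (two long compartments). The rim bead stands out 1.5 mm. Same size, origin and axes. Under each tray is a stepped foot, 84 x 134 mm and 5 mm deep, which sits inside the rim of the tray below with 4 mm play all round, so nested trays stand 35 mm apart in height.
- tray_bottom: The lowest tray, loose, standing on the bench: the same as tray_top. Same size, origin and axes.
- rest: The sorting rest: a metal stand bolted to the bench; round foot 110 mm across, column, and a tilting head hinged 145 mm above the bench over the middle of the foot. Origin under the foot; its lip side faces -x of its own frame, on the robot's side. The head's parts are told at rest_lip.
- rest_head (a joint): Slope of the sorting rest in rad: 0 is level, larger means the end away from the lip is higher (it is found at 0.36 to 0.54). A tightly clamped hinge: it stands as found under ordinary loads; not to be changed.
- rest_lip (a point): On the rest's head, at the low end: level with the rail tops, midway between the two rails, on the inner face of the lip. x points up the slope, y across, z square out of it. The rails, 12 mm wide, run along x at y = +45 and -45 mm, from the lip to x = 111 mm. Lip: 112 mm long, 18 mm above the rails. A tray lying right has its long side along y and its origin at about (50, 0, 0) mm here.
- rest_top (a point): The middle of the upper end of the head, at rail-top level, 111 mm up the slope from rest_lip; same axes.
- mat: Black ribbed rubber bench mat, fixed, 115 mm (x) by 160 mm (y), 3 mm thick, origin under its centre. It is kept clear: a free place to stand a tray for a moment.
- cutter: Silver bench rivet cutter, bolted down: foot 90 mm (x) by 120 mm (y), body 85 mm high, drilled disc at +y, knurled length knob at -y, a lever that rises to 207 mm at about (50, -14) mm. Origin under the centre of its foot.
- flush_a: Chrome flush set (mushroom shaped) standing on its head, 44 mm across, stem 13 mm, 76 mm high, loose; between the stack and the rest. Origin at the underside.
- flush_b: Second chrome flush set, the same, loose, nearer the robot.
- deburr: Deburring tool with a red handle lying along its y, 22 mm thick, about 155 mm long from y = -78 to +76 mm, loose. Origin under its middle.
- bucking_bar: Stepped dark steel bucking bar, 36 mm (x) by 102 mm (y), 32 mm high, 0.85 kg, loose. Origin under its middle.
- drill_stop: Ridged aluminium drill stop, 44 mm across, 60 mm high, standing loose beyond the task. Origin at the underside.
- oiler: Grey plastic bottle with a black cap, 60 mm across, 190 mm high, standing loose beyond the task. Origin at the underside.
Not all that is in view belongs to the job. What is shaped like the tray_top but blue or pink is not meant.

How it is judged (in metres and radians):
On the way:
1. the six-compartment tray lies flat on the slope of the rest while the fingers still hold it (angle between the z axis of tray_six and the z axis of rest_lip, either way round below 0.09 rad and z of tray_six in the frame of rest_lip below 0.006 m and distance between tray_six and rest_lip below 0.08 m and contact force between tray_six and rest above 0.2 N and contact force between the fingers and tray_six above 0.5 N), for 0.1 s.
At the end, for the whole second after the job is handed in: Six-compartment tray at rest on the slope: square to it within 3.4 deg, turned under 4 deg, long side within 6 mm of the lip, centred within 15 mm, down on the rails within 4 mm. Top tray nested upright on the bottom one (35 mm higher within 3 mm, 9 mm sideways). All released and still (angle between the z axis of tray_six and the z axis of rest_lip, either way round below 0.06 rad and angle between the y axis of tray_six and the y axis of rest_lip, either way round below 0.07 rad and x of tray_six in the frame of rest_lip between 0.046 and 0.056 m and y of tray_six in the frame of rest_lip between -0.015 and 0.015 m and z of tray_six in the frame of rest_lip between -0.004 and 0.004 m and angle between tray_six's own z axis and vertical below 0.8 rad and z of tray_top in the frame of tray_bottom between 0.032 and 0.038 m and horizontal distance between tray_top and tray_bottom below 0.009 m and angle between the y axis of tray_top and the y axis of tray_bottom, either way round below 0.12 rad and angle between each of tray_top, tray_bottom's own z axis and vertical below 0.05 rad and linear speed of each of tray_six, tray_top below 0.01 m/s); the robot touches nothing.
It fails at once if the bottom tray shifted by more than 20 mm (distance of tray_bottom from where it was at the start of the episode above 0.02 m).
It fails at once if the tilt of the rest changed (upper end moved more than 8 mm) (distance of rest_top from where it was at the start of the episode above 0.008 m).
It fails at once if a bystander shifted by more than 20 mm or knocked over (distance of any of flush_a, flush_b, deburr, bucking_bar, drill_stop, oiler from where it was at the start of the episode above 0.02 m or angle between any of flush_a, flush_b, drill_stop, oiler's own z axis and vertical above 0.5 rad).
It fails at once if a tray turned over (angle between any of tray_six, tray_top's own z axis and vertical above 1.2 rad).
It also fails if it takes over 72 s, if anything falls off the work surface, if the arm or the gripper's body presses on something with over 40 N, if the wrist force passes 120 N, or if a joint passes its speed limit or range.

## Working session

There is one attempt and no reset: what is moved stays moved. The work goes in short steps, each a Python script; the robot and the scene stay as the last script left them, time stands still between calls to the robot, and variables do not carry over. Pictures are saved under pics/ and viewed, and the job is handed in when it is done.

```bash
ls; mkdir -p pics
python3 - <<'E'
from station import robot, fingers, vision, workorder, recognise
import cv2
for n in ("side","top"):
    im=vision.grab_frame(n); cv2.imwrite(f"pics/{n}0.png",im[:,:,::-1])
    c=vision.calibration(n); print(n,c)
    for l in ("tray_six","tray_top","rest","mat","flush_a","cutter"):
        print(l,[(r["rect"],r["p"]) for r in recognise(l,n)])
print(robot.current_time_s())
E
```

```text
pics
side {'mtx': array([[422.25052881,   0.        , 307.82196178],
       [  0.        , 422.25052881, 208.75381204],
       [  0.        ,   0.        ,   1.        ]]), 'k1': -0.07026824396882356, 'extrinsics': array([[ 0.98012135, -0.19834749, -0.00451862, -0.5068614 ],
       [ 0.14116681,  0.68120155,  0.71835672, -0.17032994],
       [-0.13940616, -0.70471464,  0.69566026, -1.31185995],
       [ 0.        ,  0.        ,  0.        ,  1.        ]])}
tray_six [([363.5, 265.0, 51.4, 39.8], 0.74), ([333.6, 167.1, 42.3, 37.9], 0.43), ([332.3, 179.7, 45.6, 59.3], 0.39), ([275.3, 207.7, 8.4, 27.0], 0.23)]
tray_top [([225.7, 340.5, 64.6, 46.0], 0.93), ([326.1, 160.3, 39.3, 29.7], 0.73), ([365.0, 253.1, 52.3, 59.1], 0.56)]
rest [([331.0, 179.2, 48.2, 58.3], 0.98)]
mat [([271.5, 163.1, 32.0, 27.3], 0.72)]
flush_a [([279.0, 237.9, 14.3, 19.9], 0.52)]
cutter [([361.4, 271.5, 45.3, 42.4], 0.66)]
top {'mtx': array([[429.30574272,   0.        , 317.8671449 ],
       [  0.        , 429.30574272, 201.62345374],
       [  0.        ,   0.        ,   1.        ]]), 'k1': 0.016419576153251878, 'extrinsics': array([[-0.0108959 , -0.99989998,  0.00901744,  0.00249411],
       [ 0.98009881, -0.00889169,  0.19831103, -0.52983824],
       [-0.19821101,  0.01099876,  0.98009766, -1.08671979],
       [ 0.        ,  0.        ,  0.        ,  1.        ]])}
tray_six [([378.4, 174.9, 55.0, 6.9], 0.53)]
tray_top [([443.8, 317.1, 62.6, 70.4], 0.96), ([184.9, 159.8, 67.0, 55.5], 0.86), ([382.3, 152.4, 62.0, 44.8], 0.58)]
rest [([377.0, 175.2, 54.0, 2.2], 0.57)]
mat [([289.5, 107.5, 23.0, 41.9], 0.65), ([379.9, 247.6, 43.5, 20.1], 0.52)]
flush_a [([317.2, 246.1, 15.5, 15.8], 0.64), ([254.0, 157.3, 51.0, 61.2], 0.54), ([316.4, 161.6, 16.7, 16.6], 0.47)]
cutter [([481.6, 218.8, 57.9, 50.0], 0.68)]
0.7
```

View pics/side0.png

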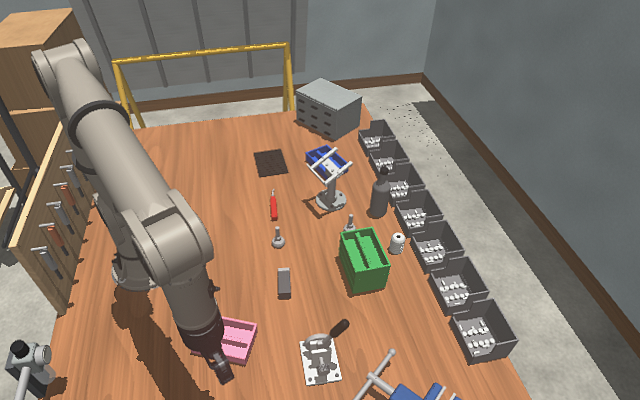

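View pics/top0.png

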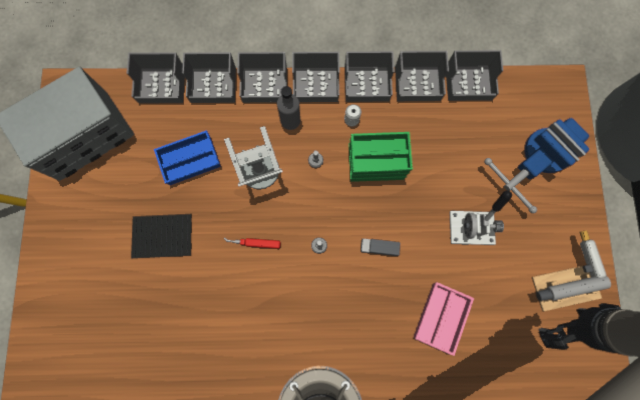

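The wanted tray can be confused with three things. They are the green stack (top view 380,155 / side 365,258), the blue tray (top 187,158 / side 326,160, beyond the rest) and the pink tray (top 444,318 / side 235,340). The green stack fits the description, so I'll check it in close crops. The rest is at top (255,165) and the mat at (162,236).

```bash
cat > h.py <<'E'
import numpy as np, cv2
from scipy.spatial.transform import Rotation as Ro
from scipy.optimize import least_squares
CAL=None
def cal(n):
    global CAL
    if CAL is None:
        from station import vision
        CAL={k:vision.calibration(k) for k in("side","top")}
    return CAL[n]
def proj(n,P):
    c=cal(n);P=np.atleast_2d(P);q=P@c["extrinsics"][:3,:3].T+c["extrinsics"][:3,3]
    s=np.c_[q[:,0]/-q[:,2],-q[:,1]/-q[:,2]]
    s=s*(1+c["k1"]*(s**2).sum(1,keepdims=True))
    return s*[c["mtx"][0,0],c["mtx"][1,1]]+c["mtx"][:2,2]
def unproj(n,px,z):
    c=cal(n);d=(np.array(px,float)-c["mtx"][:2,2])/[c["mtx"][0,0],c["mtx"][1,1]]
    s=d.copy()
    for _ in range(10): s=d/(1+c["k1"]*(s@s))
    R=c["extrinsics"][:3,:3];t=c["extrinsics"][:3,3]
    v=R.T@np.array([s[0],-s[1],-1]);o=-R.T@t
    return o+v*(z-o[2])/v[2]
def crop(im,x0,y0,x1,y1,k,name):
    cv2.imwrite(name,cv2.resize(im[y0:y1,x0:x1,::-1],None,fx=k,fy=k,interpolation=cv2.INTER_CUBIC))
E
python3 - <<'E'
from h import *
S=cv2.imread("pics/side0.png")[:,:,::-1];T=cv2.imread("pics/top0.png")[:,:,::-1]
a=lambda im,x0,y0,x1,y1,k:cv2.resize(im[y0:y1,x0:x1,::-1],None,fx=k,fy=k,interpolation=cv2.INTER_CUBIC)
cv2.imwrite("pics/stack.png",np.hstack([a(S,330,215,400,300,5),a(T,340,120,420,205,5)]))
cv2.imwrite("pics/rest.png",np.hstack([a(S,295,135,365,220,5),a(T,220,120,300,205,5)]))
for nm,p,z in [("stack",(380,155),.11),("rest",(262,178),0),("mat",(162,236),.003),("fa",(316,160),.0),("fb",(319,246),0),("deb",(262,243),.01),("bar",(380,247),.03),("oil",(289,95),.19),("stop",(353,112),.06),("cutter",(472,227),0),("blue",(187,158),.04),("pink",(444,318),.04)]:
    print(nm,unproj("top",p,z).round(3))
E
```

```text
stack [ 0.64  -0.164  0.11 ]
rest [0.61  0.153 0.   ]
mat [0.449 0.421 0.003]
fa [0.661 0.001 0.   ]
fb [ 0.417 -0.005  0.   ]
deb [0.426 0.149 0.01 ]
bar [ 0.41  -0.167  0.03 ]
oil [0.769 0.067 0.19 ]
stop [ 0.779 -0.102  0.06 ]
cutter [ 0.465 -0.427  0.   ]
blue [0.657 0.353 0.04 ]
pink [ 0.227 -0.321  0.04 ]
```

View pics/stack.png

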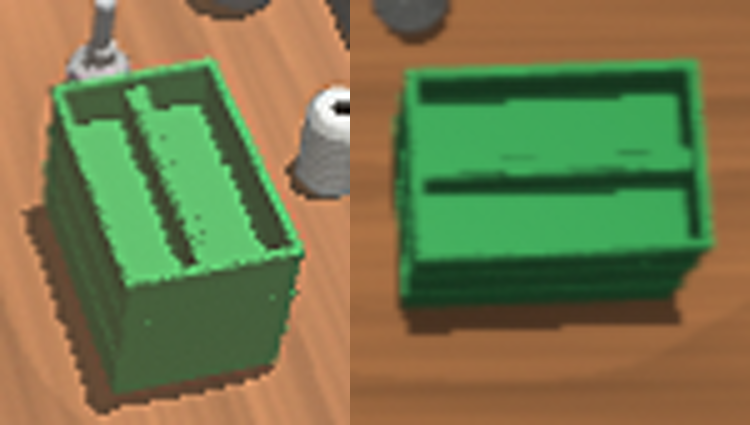

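View pics/rest.png

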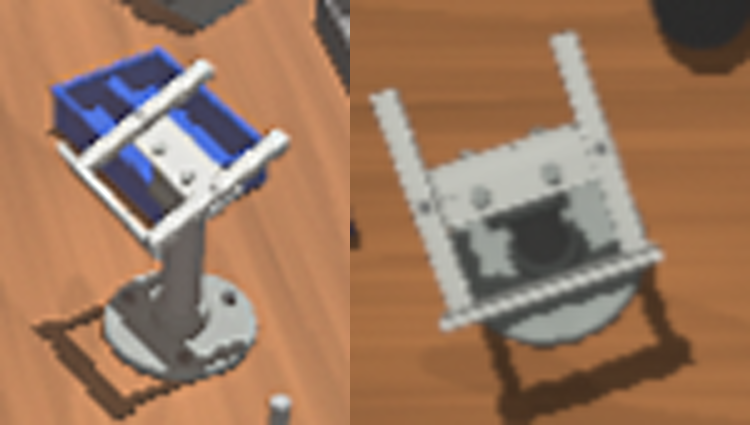

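The crop shows a green stack of three with the rib-only tray on top, which is the right one. The rest has its lip towards the robot and is turned slightly. Next I'll get larger crops of the rest for keypoints and run a silhouette fit for the stack.

Run:
```python
from h import *
S=cv2.imread("pics/side0.png")[:,:,::-1];T=cv2.imread("pics/top0.png")[:,:,::-1]
def gr(im,x0,y0,x1,y1,k,nm):
    o=cv2.resize(im[y0:y1,x0:x1,::-1],None,fx=k,fy=k,interpolation=cv2.INTER_CUBIC).copy()
    for x in range(x0,x1,5):
        if x%10==0: cv2.putText(o,str(x),((x-x0)*k,8),0,.35,(0,255,255),1)
        cv2.line(o,((x-x0)*k,0),((x-x0)*k,o.shape[0]),(0,255,255) if x%10==0 else (0,160,160),1)
    for y in range(y0,y1,5):
        if y%10==0: cv2.putText(o,str(y),(0,(y-y0)*k),0,.35,(0,255,255),1)
        cv2.line(o,(0,(y-y0)*k),(o.shape[1],(y-y0)*k),(0,255,255) if y%10==0 else (0,160,160),1)
    cv2.imwrite(nm,o)
gr(T,220,120,285,190,8,"pics/rt.png"); gr(S,300,140,360,190,11,"pics/rs.png")
# stack silhouette
def mask(im):
    r,g,b=[im[:,:,i].astype(int) for i in range(3)]
    m=((g>1.35*r)&(g>1.35*b)&(g>30)).astype(np.uint8)
    nl,l,st,_=cv2.connectedComponentsWithStats(m); i=1+st[1:,4].argmax(); return (l==i).astype(np.uint8)
M={"side":mask(S),"top":mask(T)}
for n in M: print(n,cv2.boundingRect(M[n]),M[n].sum())
K=8
def render(n,p):
    x,y,w=p[:3]; c,s=np.cos(w),np.sin(w); pts=[]
    for (hx,hy,z0,z1) in [(.05,.075,0.005,.110),(.0515,.0765,.107,.110)]:
      for sx in(-1,1):
        for sy in(-1,1):
          for z in (z0,z1): pts.append([x+c*sx*hx-s*sy*hy,y+s*sx*hx+c*sy*hy,z])
    q=proj(n,np.array(pts)); 
    q=q+ (p[3:5] if n=="side" else 0)
    h=cv2.convexHull(np.float32((q+.5)*K)).astype(np.int32)
    o=np.zeros((400*K,640*K),np.uint8); cv2.fillConvexPoly(o,h,255)
    return cv2.resize(o,(640,400),interpolation=cv2.INTER_AREA)/255.
from scipy.optimize import minimize
def cost(p,ns): return sum(np.abs(render(n,p)-M[n]).sum() for n in ns)
for ns in (("top",),("side",),("top","side")):
    f=lambda u:cost([.64+u[0]/100,-.164+u[1]/100,u[2]*.05,0,0],ns)
    r=minimize(f,[0,0,0],method="Nelder-Mead",options=dict(initial_simplex=[[0,0,0],[1,0,0],[0,1,0],[0,0,1]],maxiter=120))
    u=r.x;print(ns,.64+u[0]/100,-.164+u[1]/100,np.degrees(u[2]*.05),r.fun)
```

```text
side (341, 227, 50, 66) 1759
top (349, 132, 64, 49) 2867
('top',) 0.6498121947947901 -0.16709682416152044 1.3771302858924983 74.68235294117648
('side',) 0.6521979391678191 -0.16400125564307533 -1.9150629140343391 795.3529411764705
('top', 'side') 0.64959248098263 -0.1662345708757817 0.8578576184568083 917.7960784313725
```

View pics/rt.png

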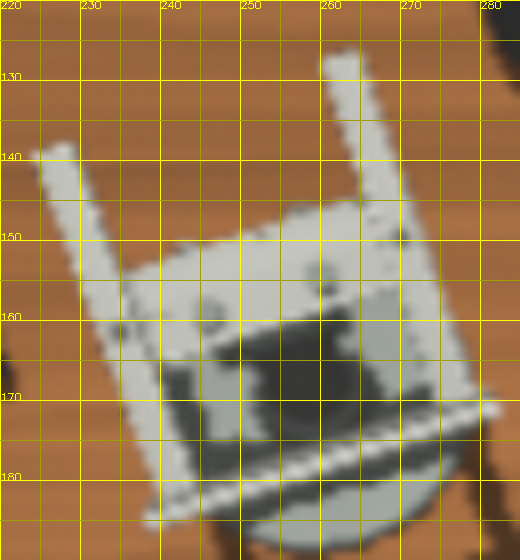

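View pics/rs.png

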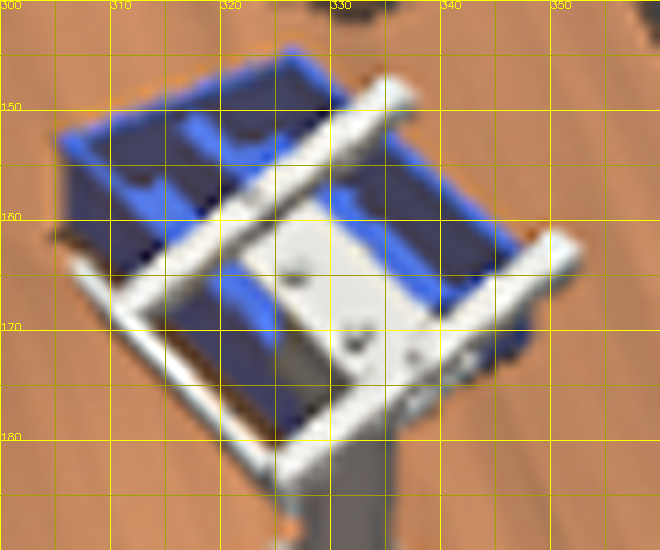

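```bash
cat > rest.py <<'E'
from h import *
def Rr(yaw,sl): return Ro.from_euler("ZY",[yaw,-sl]).as_matrix()
E
python3 - <<'E'
from rest import *
kp=[("top",(224.3,139),(.111,.051,0),1),("top",(228.5,137.8),(.111,.039,0),1),("top",(260.2,127.3),(.111,-.039,0),1),("top",(264.8,126.2),(.111,-.051,0),1),
("side",(333.5,147.2),(.111,.051,0),1),("side",(337.3,149),(.111,.039,0),1),("side",(349,161),(.111,-.039,0),1),("side",(353,162.8),(.111,-.051,0),1),
("top",(237.5,184.5),(-.002,.056,.018),1),("top",(282,170.5),(-.002,-.056,.018),1),("side",(306.3,163.5),(-.002,.056,.018),1),("side",(324.5,184),(-.002,-.056,.018),.5)]
def res(p,s=1):
    R=Rr(p[3],p[4]);t=p[:3]
    return np.concatenate([w*(proj(n,R@np.array(q)+t)[0]-(np.array(u)-.5)) for n,u,q,w in kp])
r=least_squares(res,[.55,.16,.12,.2,.45],loss="soft_l1")
print(r.x.round(4),np.degrees(r.x[3:]).round(2)); print(res(r.x).reshape(-1,2).round(1))
# camera positions
for n in("top","side"):
    E=cal(n)["extrinsics"];print(n,-E[:3,:3].T@E[:3,3])
p=r.x;np.save("rest.npy",p);R=Rr(p[3],p[4])
S=cv2.imread("pics/side0.png");T=cv2.imread("pics/top0.png")
def ov(im,n,x0,y0,x1,y1,k):
    o=cv2.resize(im[y0:y1,x0:x1],None,fx=k,fy=k,interpolation=cv2.INTER_CUBIC)
    L=[]
    for y in(.051,.039,-.039,-.051): L.append(((0,y,0),(.111,y,0)))
    for y in(.045,-.045): L.append(((.111,y-.006,0),(.111,y+.006,0)))
    L+= [((0,.056,.018),(0,-.056,.018)),((0,.056,0),(0,-.056,0)),((0,.056,0),(0,.056,.018)),((0,-.056,0),(0,-.056,.018))]
    for a,b in L:
        q=proj(n,np.array([a,b])@R.T+p[:3])+.5
        q=((q-[x0,y0])*k).astype(int);cv2.line(o,tuple(map(int,q[0])),tuple(map(int,q[1])),(0,0,255),1)
    return o
a=ov(T,"top",220,120,285,190,8);b=ov(S,"side",300,140,360,190,8)
b=cv2.copyMakeBorder(b,0,a.shape[0]-b.shape[0],0,0,cv2.BORDER_CONSTANT)
cv2.imwrite("pics/ro.png",np.hstack([a,b])[:,:800])
E
```

```text
[0.5783 0.1423 0.1436 0.3245 0.4393] [18.59 25.17]
[[-0.3  0.3]
 [ 0.3 -0.1]
 [-0.3  0.4]
 [-0.1 -0. ]
 [ 2.1 -0.3]
 [ 0.2 -0.3]
 [ 1.5 -0.1]
 [-0.4  0.1]
 [ 0.4  0.9]
 [-0.   0.2]
 [ 0.5  0.1]
 [-0.1 -0.8]]
top [0.30392118 0.00973527 1.17014179]
side [ 0.33794926 -0.90899257  1.03267618]
```

View pics/ro.png

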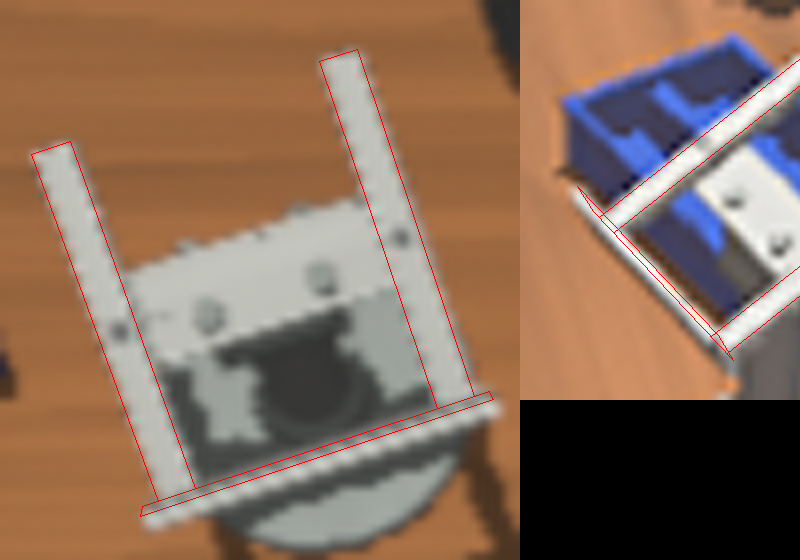

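```bash
cat > stk.py <<'E'
from h import *
from scipy.optimize import minimize
K=8
def mask(im,n,box):
    r,g,b=[im[:,:,i].astype(int) for i in range(3)]
    m=((g>1.12*r)&(g>1.1*b)).astype(np.uint8)
    k=np.zeros_like(m);x0,y0,x1,y1=box;k[y0:y1,x0:x1]=1;m*=k
    m=cv2.morphologyEx(m,cv2.MORPH_OPEN,np.ones((2,2),np.uint8))
    cs,_=cv2.findContours(m,0,2);c=max(cs,key=cv2.contourArea);o=np.zeros_like(m);cv2.drawContours(o,[c],-1,1,-1);return o
def hullpts(x,y,w,z0,z1):
    c,s=np.cos(w),np.sin(w);pts=[]
    for (hx,hy,a,b) in [(.05,.075,z0,z1),(.0515,.0765,z1-.004,z1)]:
      for sx in(-1,1):
        for sy in(-1,1):
          for z in (a,b): pts.append([x+c*sx*hx-s*sy*hy,y+s*sx*hx+c*sy*hy,z])
    return np.array(pts)
def render(n,P):
    q=proj(n,P);h=cv2.convexHull(np.float32((q+.5)*K)).astype(np.int32)
    o=np.zeros((400*K,640*K),np.uint8); cv2.fillConvexPoly(o,h,255)
    return cv2.resize(o,(640,400),interpolation=cv2.INTER_AREA)/255.
def fit(M,x0,y0,w0,z0,z1):
    f=lambda u:sum(np.abs(render(n,hullpts(x0+u[0]/100,y0+u[1]/100,w0+u[2]*.05,z0,z1))-M[n]).sum() for n in M)
    r=minimize(f,[0,0,0],method="Nelder-Mead",options=dict(initial_simplex=[[0,0,0],[1,0,0],[0,1,0],[0,0,1]],maxiter=100))
    u=r.x;return x0+u[0]/100,y0+u[1]/100,np.degrees(w0+u[2]*.05),r.fun
E
python3 - <<'E'
from stk import *
S=cv2.imread("pics/side0.png")[:,:,::-1];T=cv2.imread("pics/top0.png")[:,:,::-1]
M={"side":mask(S,"side",(330,215,400,300)),"top":mask(T,"top",(340,120,420,195))}
for n in M: print(n,cv2.boundingRect(M[n]),M[n].sum())
print(fit({"top":M["top"]},.65,-.166,0,.005,.11));print(fit({"side":M["side"]},.65,-.166,0,.005,.11));print(fit(M,.65,-.166,0,.005,.11))
# rib line and top rim overlay
x,y,wd,_=fit(M,.65,-.166,0,.005,.11);w=np.radians(wd);Rz=Ro.from_euler("z",w).as_matrix()
def ov(im,n,x0,y0,x1,y1,k):
    o=cv2.resize(im[y0:y1,x0:x1,::-1],None,fx=k,fy=k,interpolation=cv2.INTER_CUBIC)
    for X,Y,z in [(.0515,.0765,.11),(.006,.071,.102),(.046,.071,.11)]:
        q=np.array([[X,Y,z],[X,-Y,z],[-X,-Y,z],[-X,Y,z]])@Rz.T+[x,y,0]
        q=((proj(n,q)+.5-[x0,y0])*k).astype(np.int32);cv2.polylines(o,[q],True,(0,0,255),1)
    return o
cv2.imwrite("pics/so.png",np.hstack([ov(S,"side",330,215,400,300,5),ov(T,"top",340,120,420,205,5)]))
E
```

```text
side (340, 228, 52, 66) 2543
top (350, 133, 64, 50) 2913
(np.float64(0.6471867838371517), np.float64(-0.17007854587502322), np.float64(1.3798748106539624), np.float64(65.52156862745097))
(np.float64(0.6519214967273805), np.float64(-0.16820132507608163), np.float64(0.4564887898665674), np.float64(68.48627450980392))
(np.float64(0.6488519821750778), np.float64(-0.1696650160625101), np.float64(0.43866099663768077), np.float64(252.53725490196078))
```

View pics/so.png

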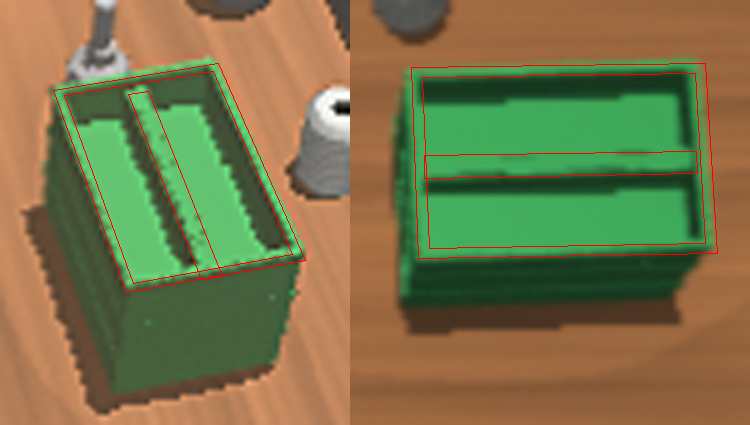

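Run:
```python
from rest import *
kp=[("top",(224.3,139),(.111,.051,0),1),("top",(228.5,137.8),(.111,.039,0),1),("top",(260.2,127.3),(.111,-.039,0),1),("top",(264.8,126.2),(.111,-.051,0),1),
("side",(337.3,149),(.111,.039,0),1),("side",(353,162.8),(.111,-.051,0),1),
("top",(238.3,185),(-.003,.056,.018),1),("top",(281.7,170.7),(-.003,-.056,.018),1),("side",(306.5,163.7),(-.003,.056,.018),1),("side",(324.5,184),(-.003,-.056,.018),.5)]
def res(p):
    R=Rr(p[3],p[4]);t=p[:3]
    return np.concatenate([w*(proj(n,R@np.array(q)+t)[0]+(p[5:7] if n=="side" else -p[5:7])-(np.array(u)-.5)) for n,u,q,w in kp]+[p[5:7]*.5])
r=least_squares(res,[.55,.16,.12,.2,.45,0,0],loss="soft_l1")
print(r.x.round(4),np.degrees(r.x[3:5]).round(2)); print(res(r.x).reshape(-1,2).round(1))
np.save("rest.npy",r.x[:5])
from station import robot
print(robot.tip_reach,robot.current_eef_rot(),robot.current_finger_gap(),robot.current_joint_positions())
p=r.x;R=Rr(p[3],p[4])
Rd=Ro.from_euler("xyz",[180,0,90],degrees=True).as_matrix()
for s in (0,180):
  Rt=R@Rd@Ro.from_euler("z",s,degrees=True).as_matrix()
  e=Ro.from_matrix(Rt).as_euler("xyz",degrees=True)
  print(s,e.round(1))
  for x in ([.05,0,.03],[.05,0,.12],[.05,0,.16]):
    print(robot.inverse_kinematics(list(R@np.array(x)+p[:3]),list(e)))
for yaw in(90,-90):
  for P in([.649,-.167,.1],[.649,-.167,.3],[.513,-.167,.03],[.449,.421,.03]): print(yaw,P,robot.inverse_kinematics(P,[180,0,yaw]))
```

```text
[ 0.5804  0.1435  0.141   0.3254  0.4411 -0.3844 -0.1714] [18.65 25.28]
[[-0.2  0. ]
 [ 0.4 -0.3]
 [-0.3  0.2]
 [-0.1 -0.3]
 [ 0.3 -0.2]
 [-0.3  0.2]
 [-0.1  0.4]
 [ 0.4  0.1]
 [ 0.2  0.3]
 [-0.1 -0.6]
 [-0.2 -0.1]]
0.017 [1.79996413e+02 1.82673946e-04 2.45715389e+01] 0.9966651632595454 [63.04396707 17.81186727  0.80281242 86.60155944 -0.25325631 75.58476543
 -1.55712633]
0 [154.7   0.  108.6]
[ 23.60747898  20.74896636 -48.06703795 103.55662462  25.17216731
  38.76520344 -16.95873818]
[  8.22222588   7.11734631 -24.9207441  102.23599789   2.50391776
  46.06016031   1.45372049]
[  4.98185721   3.35436108 -20.16751345 100.76775567  -0.57368705
  50.85823046   4.01400152]
180 [-154.7    0.   -71.4]
[ -64.51376294   24.22486303   64.97804749  106.49382734  -41.13743336
   43.4320903  -142.01002667]
[ -71.86965599    9.31695421   65.29661065  104.62351089  -17.32390654
   47.41549999 -161.02518704]
[ -75.54771909    2.2594635    64.20768534  103.0133554    -6.36934684
   51.01921701 -170.25143293]
90 [0.649, -0.167, 0.1] [ 26.86285139  40.03468757 -23.39271015  76.25208781  16.11378707
 
[... 175 characters left out ...]
75741   32.09048727 -25.82774965 102.60548296  17.7643716
  49.34102521   1.28994265]
90 [0.449, 0.421, 0.03] [-20.0783699   42.56746176 -38.10341726  89.45693112  29.37772877
  58.31162362 -66.56088293]
-90 [0.649, -0.167, 0.1] [   9.34303817   37.87453399    5.97166792   77.14439102   -4.03514199
   65.18627244 -164.24101228]
-90 [0.649, -0.167, 0.3] [  11.83733028   32.12765301    2.14018371   58.23712705   -1.13799647
   89.65329168 -166.34309679]
-90 [0.513, -0.167, 0.03] [  12.84312393   29.4135909     4.48182078  103.52287255   -2.9992273
   47.17769964 -161.21119668]
-90 [0.449, 0.421, 0.03] [ -8.1602577   53.34908977 -62.00457281  88.9846084   49.57113701
  68.53350385 100.28021299]
```

Run:
```python
from station import robot, fingers, vision
from h import *
robot.line_to([.229,-.5,.33],velocity=.25)
robot.move_to([.649,-.168,.22],[180,0,90.9])
fingers.gripper_to(.44,30)
print(robot.current_time_s(),robot.current_tool_pos(),robot.current_finger_gap())
for n in("side","top"):
    im=vision.grab_frame(n);cv2.imwrite(f"pics/{n}1.png",im[:,:,::-1])
S=cv2.imread("pics/side1.png");T=cv2.imread("pics/top1.png")
a=cv2.resize(S[170:300,310:410],None,fx=4,fy=4);b=cv2.resize(T[85:215,330:430],None,fx=4,fy=4)
cv2.imwrite("pics/s1.png",np.hstack([a,b]))
```

```text
3.675 [ 0.64897827 -0.16796419  0.22001491] 0.44213461610674776
```

View pics/s1.png

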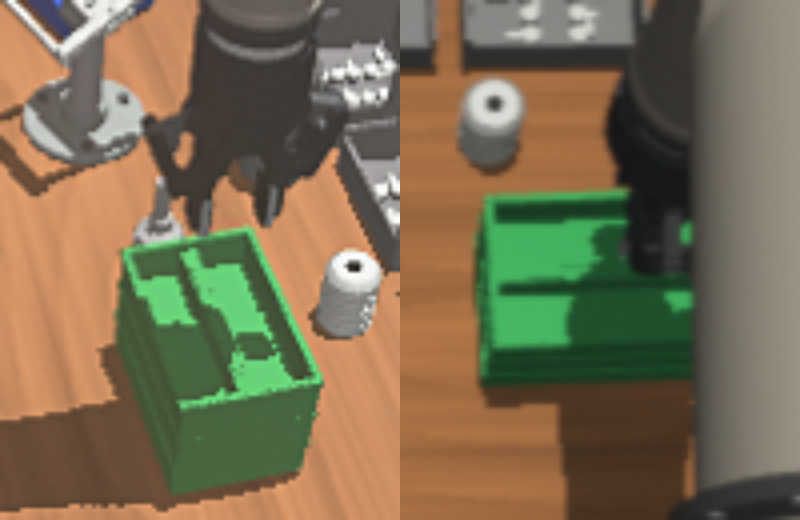

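The side view has the fingers above the stack and straddling the rib line at about (360,225). I'm going down.

Run:
```python
from station import robot, fingers, vision
from h import *
print(robot.line_to([.649,-.168,.13],velocity=.2))
print(robot.line_to([.649,-.168,.100],velocity=.06,f_stop=6))
fingers.gripper_to(0.0,50)
print(robot.current_time_s(),robot.current_tool_pos(),robot.current_finger_gap(),robot.current_contact_force())
print(robot.line_to([.649,-.168,.120],velocity=.05),robot.current_contact_force())
print(robot.line_to([.649,-.168,.2],velocity=.15),robot.current_contact_force())
for n in("side","top"):
    im=vision.grab_frame(n);cv2.imwrite(f"pics/{n}2.png",im[:,:,::-1])
S=cv2.imread("pics/side2.png");T=cv2.imread("pics/top2.png")
a=cv2.resize(S[170:300,310:410],None,fx=4,fy=4);b=cv2.resize(T[85:215,330:430],None,fx=4,fy=4)
cv2.imwrite("pics/s2.png",np.hstack([a,b]))
```

```text
False
False
5.375 [ 0.64958315 -0.16802638  0.10071241] 0.12610614451464178 [0.58768119 0.84233079 1.97766415]
False [ 0.35784975 -0.03843121 -3.09496632]
False [ 0.65037506  0.38649981 -2.35508949]
```

View pics/s2.png

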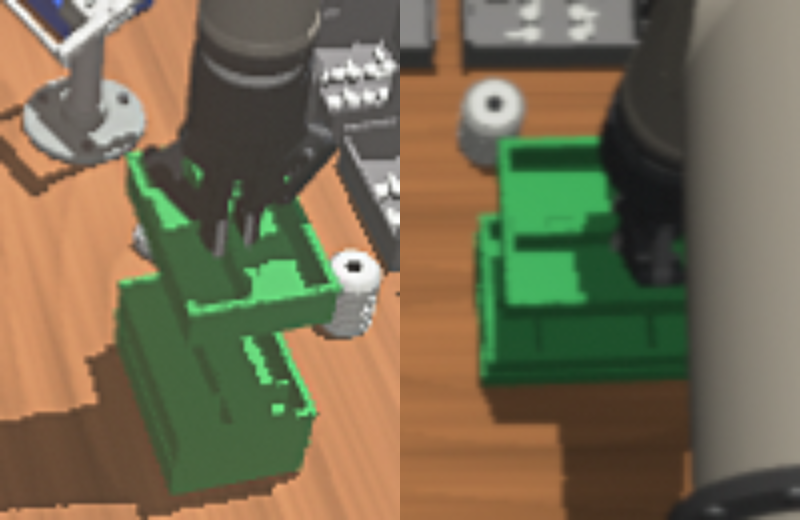

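Only the top tray came up. I'll set it down on the free bench in front of the stack at (0.513,-0.168), then photograph the two trays left.

Run:
```python
from station import robot, fingers, vision
from h import *
robot.line_to([.513,-.168,.2],velocity=.25)
robot.line_to([.513,-.168,.045],velocity=.2)
print(robot.line_to([.513,-.168,.027],velocity=.04,f_stop=4),robot.current_tool_pos(),robot.current_contact_force())
fingers.gripper_to(.44)
z=robot.current_tool_pos();print(z)
robot.line_to([.513,-.168,.1],velocity=.2)
robot.move_to([.42,-.1,.30],[180,0,90.9])
print(robot.current_time_s())
for n in("side","top"):
    im=vision.grab_frame(n);cv2.imwrite(f"pics/{n}3.png",im[:,:,::-1])
S=cv2.imread("pics/side3.png");T=cv2.imread("pics/top3.png")
a=cv2.resize(S[200:310,320:410],None,fx=4,fy=4);b=cv2.resize(T[115:225,330:430],None,fx=4,fy=4)
cv2.imwrite("pics/s3.png",np.hstack([a,b]))
```

```text
True [ 0.5136499  -0.16831019  0.03030378] [-0.03866973  0.23656319  3.92501069]
[ 0.51221286 -0.16799784  0.02903115]
10.5333
```

View pics/s3.png

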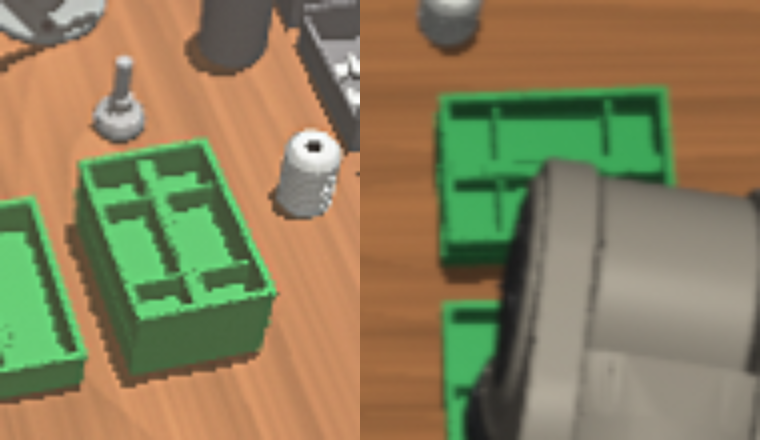

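View pics/side3.png

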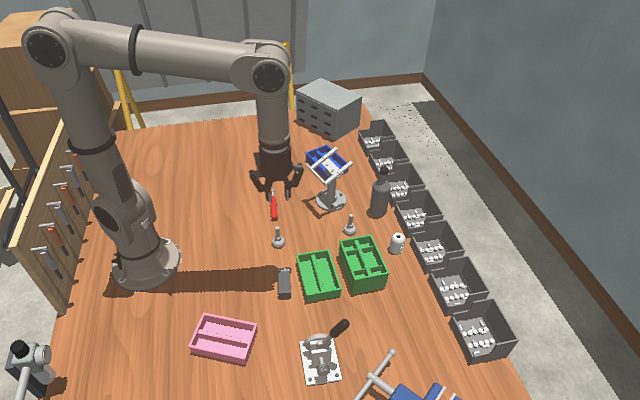

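The side view shows the six-compartment tray now on top, centred at about (363,262), and the set-down tray at (318,275). I'll grasp it.

Run:
```python
from stk import *
S=cv2.imread("pics/side3.png")[:,:,::-1]
M={"side":mask(S,"side",(340,225,400,300))}
print(cv2.boundingRect(M["side"]),fit(M,.65,-.167,0,.005,.075))
from station import robot, fingers, vision
P=[.650,-.168]
robot.move_to(P+[.16],[180,0,90.7])
print(robot.current_finger_gap())
print(robot.line_to(P+[.095],velocity=.2))
print(robot.line_to(P+[.0655],velocity=.06,f_stop=6))
fingers.gripper_to(0.0,60)
print(robot.current_time_s(),robot.current_tool_pos(),robot.current_finger_gap(),robot.current_contact_force())
print(robot.line_to(P+[.085],velocity=.05),robot.current_contact_force())
print(robot.line_to(P+[.28],velocity=.2),robot.current_contact_force())
for n in("side","top"):
    im=vision.grab_frame(n);cv2.imwrite(f"pics/{n}4.png",im[:,:,::-1])
S=cv2.imread("pics/side4.png");T=cv2.imread("pics/top4.png")
a=cv2.resize(S[150:300,310:410],None,fx=4,fy=4);b=cv2.resize(T[65:215,330:430],None,fx=4,fy=4)
cv2.imwrite("pics/s4.png",np.hstack([a,b]))
```

```text
(341, 236, 49, 58) (np.float64(0.6516729359567901), np.float64(-0.1682546617798354), np.float64(0.20976584658089795), np.float64(66.8313725490196))
0.4399694823066692
False
False
13.175 [ 0.65038184 -0.16798813  0.06616678] 0.12499888627834113 [-0.04696693 -0.87066922  2.04839351]
False [ 0.62978516  0.26501391 -4.17962964]
False [-0.14494733 -0.60600094 -4.83255141]
```

View pics/s4.png

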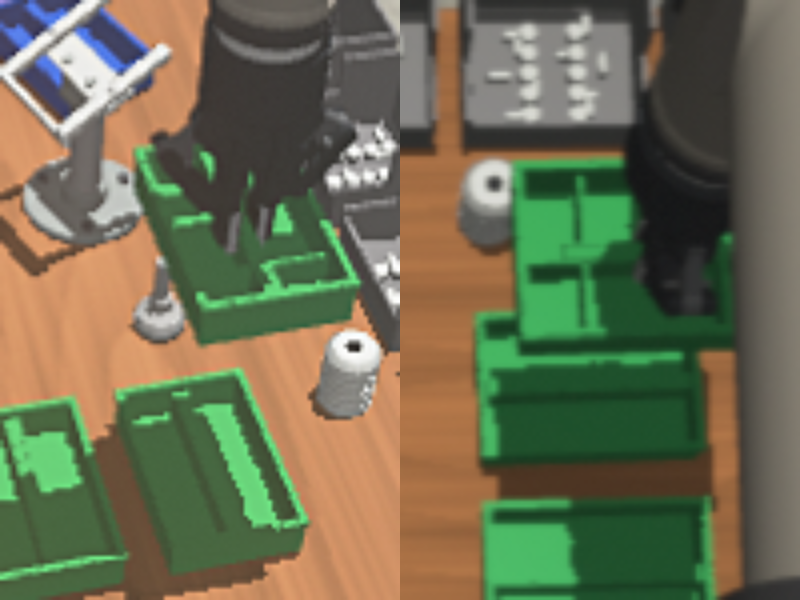

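```bash
cat > pl.py <<'E'
from rest import *
Rd=Ro.from_euler("xyz",[180,0,90],degrees=True).as_matrix()
H=.0312
def tcp(t,p,dsl=0):
    "tray origin t in lip frame -> TCP pos, euler"
    R=Rr(p[3],p[4]+dsl); P=Rr(p[3],p[4])@np.array(t)+p[:3]+R@np.array([0,0,H])
    return list(P),list(Ro.from_matrix(R@Rd).as_euler("xyz",degrees=True))
def boxlines():
    L=[]
    for X,Y,z in[(.0515,.0765,.04),(.046,.071,.04),(.042,.067,0),(.05,.075,.005)]:
        c=[(X,Y,z),(X,-Y,z),(-X,-Y,z),(-X,Y,z)];L+=[(c[i],c[(i+1)%4]) for i in range(4)]
    return L
def restlines():
    L=[((0,y,0),(.111,y,0)) for y in(.051,.039,-.039,-.051)]+[((.111,y-.006,0),(.111,y+.006,0)) for y in(.045,-.045)]
    return L+[((0,.056,.018),(0,-.056,.018)),((0,.056,0),(0,-.056,0)),((0,.056,0),(0,.056,.018)),((0,-.056,0),(0,-.056,.018))]
def draw(im,n,sets,x0,y0,x1,y1,k):
    o=cv2.resize(im[y0:y1,x0:x1],None,fx=k,fy=k,interpolation=cv2.INTER_CUBIC)
    for L,R,t,col in sets:
        for a,b in L:
            q=((proj(n,np.array([a,b])@R.T+t)+.5-[x0,y0])*k).astype(int)
            cv2.line(o,tuple(map(int,q[0])),tuple(map(int,q[1])),col,1)
    return o
def trayT(robot):
    Rt=Ro.from_euler("xyz",robot.current_eef_rot(),degrees=True).as_matrix()@Rd.T
    return Rt,np.array(robot.current_tool_pos())-Rt@[0,0,H]
E
python3 - <<'E'
from pl import *
from station import robot, fingers, vision
p=np.load("rest.npy")
P,e=tcp([.056,0,.09],p);print(P,e)
robot.move_to(P,e)
print(robot.current_time_s(),robot.current_tool_pos(),robot.current_finger_gap())
Rt,tt=trayT(robot);R=Rr(p[3],p[4]);np.savez("h5.npz",Rt=Rt,tt=tt)
for n in("side","top"):
    im=vision.grab_frame(n);cv2.imwrite(f"pics/{n}5.png",im[:,:,::-1])
S=cv2.imread("pics/side5.png");T=cv2.imread("pics/top5.png")
ss=[(boxlines()[:4]+boxlines()[12:],Rt,tt,(0,0,255)),(restlines(),R,p[:3],(255,0,255))]
a=draw(S,"side",ss,285,110,385,215,5);b=draw(T,"top",ss,200,100,300,205,5)
cv2.imwrite("pics/s5a.png",a);cv2.imwrite("pics/s5b.png",b)
E
```

```text
[np.float64(0.5793889409087706), np.float64(0.14318256892326092), np.float64(0.2744643316954108)] [np.float64(154.7242799781234), np.float64(0.0), np.float64(108.64663997652887)]
16.1583 [0.58063987 0.14109066 0.27480434] 0.12399705306835267
```

View pics/s5a.png

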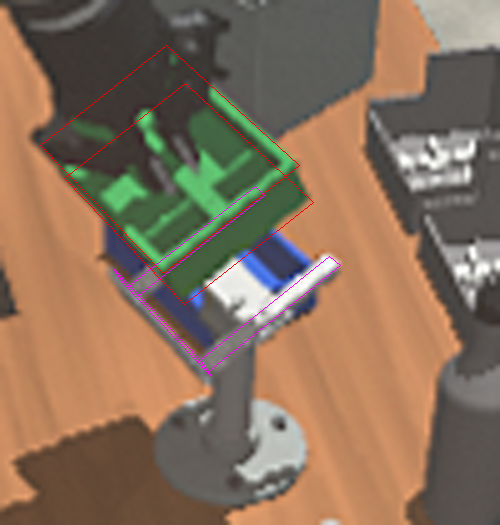

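View pics/s5b.png

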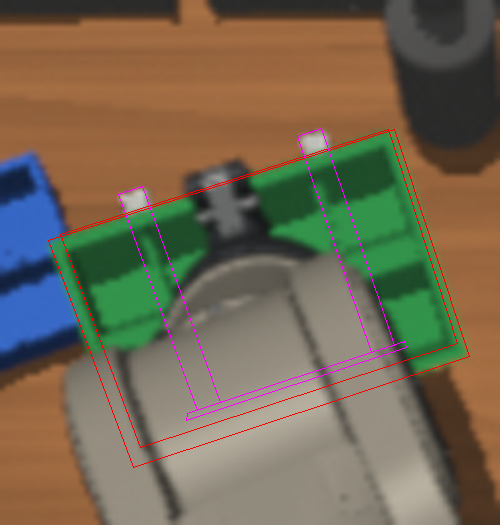

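The tray outline predicted from the arm pose matches both pictures to about 1 px. The rest outline matches too, with rail ends at top (227,139) and (262,128). I'll lower it along the slope's normal, slightly uphill of the lip, until it touches.

Run:
```python
from pl import *
from station import robot, fingers, vision
p=np.load("rest.npy");R=Rr(p[3],p[4])
def st(m):
    Rt,tt=trayT(robot);f=np.array(robot.current_contact_force())
    print(m,robot.current_time_s(),"tray in lip",(R.T@(tt-p[:3])).round(4),"F lip",(R.T@f).round(2),"tau",(R.T@np.array(robot.current_torque())).round(2))
st("hover")
P,e=tcp([.058,0,.02],p);robot.line_to(P,e,velocity=.12);robot.pause(.2);st("near")
P,e=tcp([.058,0,-.008],p);print(robot.line_to(P,e,velocity=.02,f_stop=3));st("touch")
for n in("side","top"):
    im=vision.grab_frame(n);cv2.imwrite(f"pics/{n}6.png",im[:,:,::-1])
S=cv2.imread("pics/side6.png");T=cv2.imread("pics/top6.png")
cv2.imwrite("pics/s6.png",np.hstack([cv2.resize(S[110:215,285:365],None,fx=5,fy=5),cv2.resize(T[110:215,210:290],None,fx=5,fy=5)]))
```

```text
hover 16.2583 tray in lip [ 0.0569 -0.0026  0.09  ] F lip [-1.41 -0.54 -2.78] tau [-0.06  0.69  0.01]
near 17.1917 tray in lip [ 0.059  -0.0001  0.0209] F lip [-1.41 -0.58 -2.69] tau [ 0.01  0.75 -0.03]
True
touch 18.1 tray in lip [ 0.0577 -0.      0.0017] F lip [-0.23 -0.72  5.3 ] tau [-0.03  0.27 -0.02]
```

View pics/s6.png

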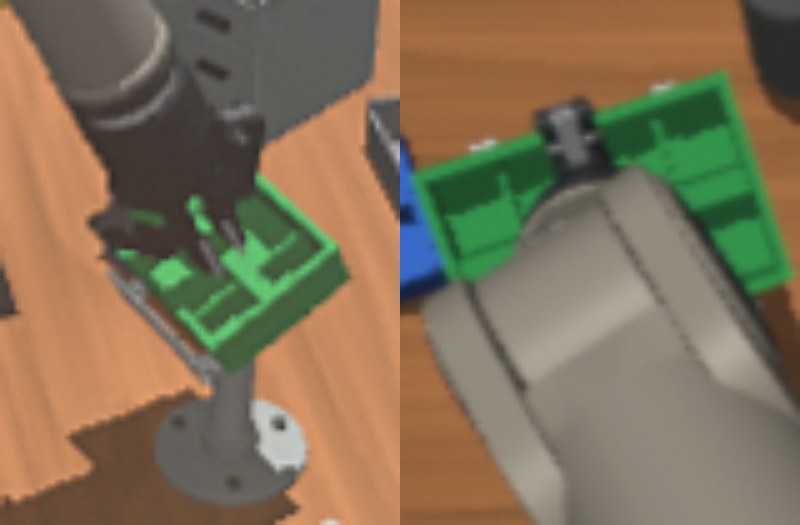

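Contact came at the expected rail height (1.7 mm). Next I slide down to the lip.

Run:
```python
from pl import *
from station import robot, fingers, vision
p=np.load("rest.npy");R=Rr(p[3],p[4])
def st(m):
    Rt,tt=trayT(robot);f=np.array(robot.current_contact_force())
    print(m,robot.current_time_s(),"tray in lip",(R.T@(tt-p[:3])).round(4),"F lip",(R.T@f).round(2),"tau",(R.T@np.array(robot.current_torque())).round(2))
st("now")
z=.0005
P,e=tcp([.058,0,z],p);robot.line_to(P,e,velocity=.02);robot.pause(.2);st("settled")
P,e=tcp([.044,0,z],p);print(robot.line_to(P,e,velocity=.015,f_stop=3.5));st("slid")
robot.pause(.15);st("slid2")
for n in("side","top"):
    im=vision.grab_frame(n);cv2.imwrite(f"pics/{n}7.png",im[:,:,::-1])
S=cv2.imread("pics/side7.png");T=cv2.imread("pics/top7.png")
cv2.imwrite("pics/s7.png",np.hstack([cv2.resize(S[110:215,285:365],None,fx=5,fy=5),cv2.resize(T[110:215,210:290],None,fx=5,fy=5)]))
```

```text
now 18.2 tray in lip [ 0.0577 -0.      0.0017] F lip [1.26 0.39 5.92] tau [0.03 0.17 0.  ]
settled 18.7333 tray in lip [ 0.0578 -0.0001  0.0017] F lip [-5.32 -0.32 11.45] tau [-0.02  1.39  0.02]
True
slid 19.025 tray in lip [ 0.0578 -0.      0.0017] F lip [ 0.59 -0.5   3.32] tau [ 0.07  0.21 -0.01]
slid2 19.175 tray in lip [ 0.0578 -0.      0.0018] F lip [ 1.92 -0.27  4.1 ] tau [0.04 0.01 0.03]
```

View pics/s7.png

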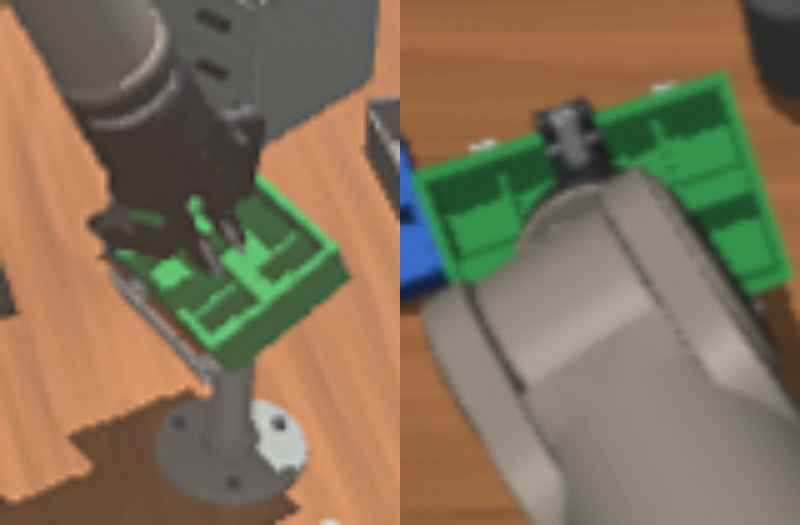

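Run:
```python
from pl import *
from station import robot, fingers, vision
p=np.load("rest.npy");R=Rr(p[3],p[4])
def st(m):
    Rt,tt=trayT(robot);f=np.array(robot.current_contact_force())
    print(m,robot.current_time_s(),"tray in lip",(R.T@(tt-p[:3])).round(4),"F lip",(R.T@f).round(2),"tau",(R.T@np.array(robot.current_torque())).round(2))
P,e=tcp([.058,0,.0022],p);robot.line_to(P,e,velocity=.02);robot.pause(.2);st("eased")
for x in (.055,.053,.051,.049,.047,.045):
    P,e=tcp([x,0,.0020],p);print(robot.line_to(P,e,velocity=.015,f_stop=10));st(x)
    f=R.T@np.array(robot.current_contact_force())
    Rt,tt=trayT(robot)
    if (R.T@(tt-p[:3]))[0]>x+.0015: break
for n in("side","top"):
    im=vision.grab_frame(n);cv2.imwrite(f"pics/{n}8.png",im[:,:,::-1])
S=cv2.imread("pics/side8.png");T=cv2.imread("pics/top8.png")
cv2.imwrite("pics/s8.png",np.hstack([cv2.resize(S[110:215,285:365],None,fx=5,fy=5),cv2.resize(T[110:215,210:290],None,fx=5,fy=5)]))
```

```text
eased 19.7667 tray in lip [ 0.0572 -0.      0.0018] F lip [-0.31  0.05  0.55] tau [ 0.    0.43 -0.04]
False
0.055 20.1167 tray in lip [ 0.0544 -0.      0.0018] F lip [-0.45  0.57 -0.49] tau [0.02 0.45 0.03]
False
0.053 20.4 tray in lip [ 0.0523 -0.      0.0018] F lip [-0.57  0.45 -1.05] tau [0.06 0.59 0.03]
False
0.051 20.6833 tray in lip [ 0.0504 -0.      0.0019] F lip [-1.46  0.48 -0.91] tau [0.04 0.7  0.02]
False
0.049 20.9667 tray in lip [ 0.0493 -0.0001  0.002 ] F lip [-0.22 -0.93 -3.22] tau [-0.04  0.35 -0.1 ]
False
0.047 21.25 tray in lip [ 0.0492 -0.0002  0.0024] F lip [ 2.72 -0.2  -4.78] tau [-0.18 -0.35 -0.13]
```

View pics/s8.png

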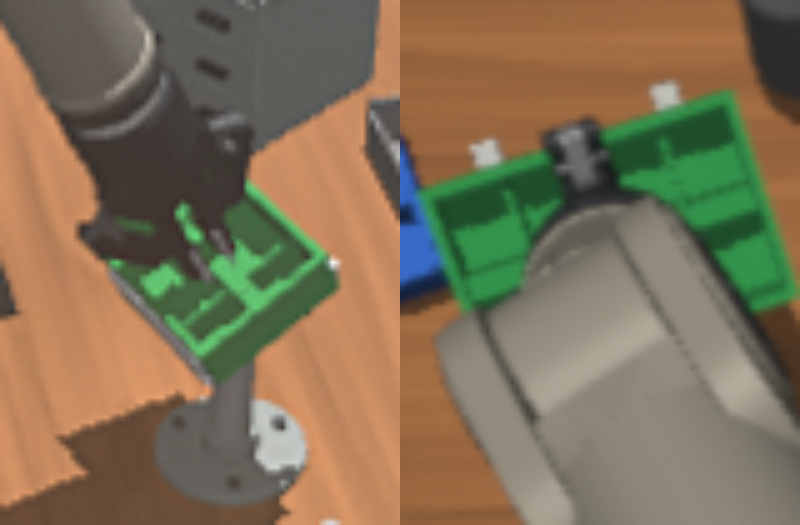

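The tray has reached the lip (est. x 49 mm), and the lip-side wall sits along it in the side view. I'll press it lightly onto the rails while still gripping.

Run:
```python
from pl import *
from station import robot, fingers, vision
p=np.load("rest.npy");R=Rr(p[3],p[4])
def st(m):
    Rt,tt=trayT(robot);f=np.array(robot.current_contact_force())
    print(m,robot.current_time_s(),"tray in lip",(R.T@(tt-p[:3])).round(4),"F lip",(R.T@f).round(2),"tau",(R.T@np.array(robot.current_torque())).round(2))
P,e=tcp([.0495,0,.0018],p);robot.line_to(P,e,velocity=.015);robot.pause(.15);st("off lip")
P,e=tcp([.0495,0,-.004],p);print(robot.line_to(P,e,velocity=.01,f_stop=8));st("press");robot.pause(.4);st("press")
for d in (.012,.024,-.012):
    P,e=tcp([.0495,0,-.0005],p,d);robot.line_to(P,e,velocity=.01);robot.pause(.2);st(d)
```

```text
off lip 21.8167 tray in lip [ 0.0493 -0.      0.0018] F lip [-0.14 -0.07 -1.84] tau [-0.09  0.43 -0.01]
True
press 22.0583 tray in lip [ 0.0493 -0.0001  0.0017] F lip [-0.66 -0.31  4.54] tau [ 0.04  0.29 -0.03]
press 22.4583 tray in lip [ 0.0492 -0.0001  0.0017] F lip [ 1.13 -0.22  6.88] tau [ 0.1   0.19 -0.03]
0.012 23.0083 tray in lip [ 0.0495 -0.0001  0.0016] F lip [-5.21 -0.76 22.06] tau [-0.03  1.8  -0.07]
0.024 23.4583 tray in lip [ 0.0497 -0.0001  0.0016] F lip [-4.18 -0.74 20.75] tau [-0.05  1.9  -0.04]
-0.012 23.9167 tray in lip [ 0.049  -0.0002  0.0016] F lip [-7.29 -0.48 24.03] tau [-0.1  1.5 -0.1]
```

Run:
```python
from pl import *
from station import robot, fingers, vision
p=np.load("rest.npy");R=Rr(p[3],p[4])
def st(m):
    Rt,tt=trayT(robot);f=np.array(robot.current_contact_force())
    print(m,robot.current_time_s(),"tray in lip",(R.T@(tt-p[:3])).round(4),"F lip",(R.T@f).round(2),"tau",(R.T@np.array(robot.current_torque())).round(2))
P,e=tcp([.0495,0,.0013],p);robot.line_to(P,e,velocity=.01);robot.pause(.3);st("eased")
fingers.gripper_to(.40);st("open")
P,e=tcp([.0495,0,.055],p);print(robot.line_to(P,e,velocity=.12,f_stop=8));st("up")
P,e=tcp([.045,0,.12],p);robot.line_to(P,e,velocity=.2)
robot.move_to([.45,-.03,.32],[180,0,90.9])
for n in("side","top"):
    im=vision.grab_frame(n);cv2.imwrite(f"pics/{n}9.png",im[:,:,::-1])
S=cv2.imread("pics/side9.png");T=cv2.imread("pics/top9.png")
ss=[(restlines(),R,p[:3],(255,0,255)),(boxlines()[:4]+boxlines()[12:],R,p[:3]+R@[.05,0,0.0],(0,0,255))]
cv2.imwrite("pics/s9.png",np.hstack([draw(S,"side",ss,285,130,365,210,5),draw(T,"top",ss,210,115,290,195,5)]))
cv2.imwrite("pics/s9b.png",np.hstack([draw(S,"side",[],285,130,365,210,5),draw(T,"top",[],210,115,290,195,5)]))
print(robot.current_time_s())
```

```text
eased 24.55 tray in lip [ 0.0492 -0.0001  0.0017] F lip [-2.68 -1.38  8.98] tau [-0.07  0.84 -0.12]
open 24.9 tray in lip [0.0491 0.0001 0.0009] F lip [-0.04  0.93 -0.21] tau [-0.01  0.47  0.04]
False
up 25.5 tray in lip [ 0.0492 -0.0003  0.0549] F lip [ 0.49  0.24 -0.14] tau [-0.01  0.45 -0.03]
26.8833
```

View pics/s9.png

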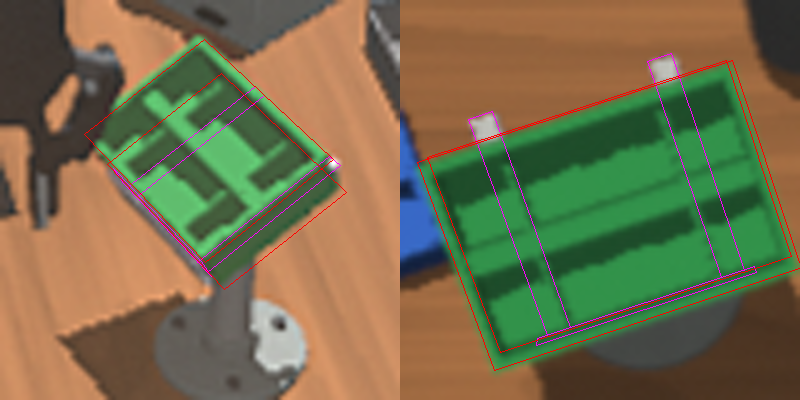

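View pics/s9b.png

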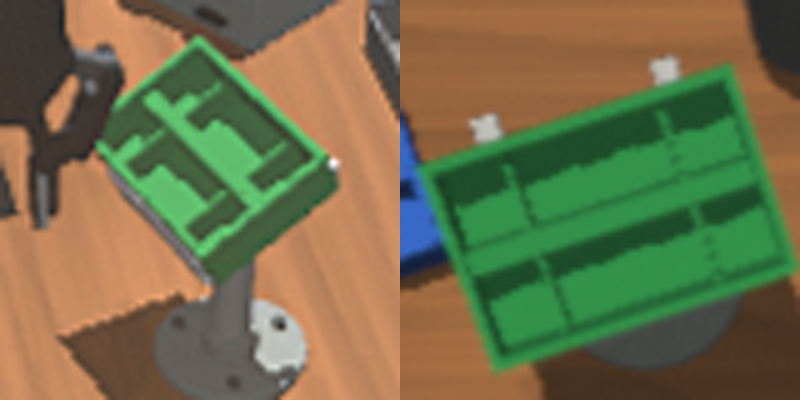

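View pics/side9.png

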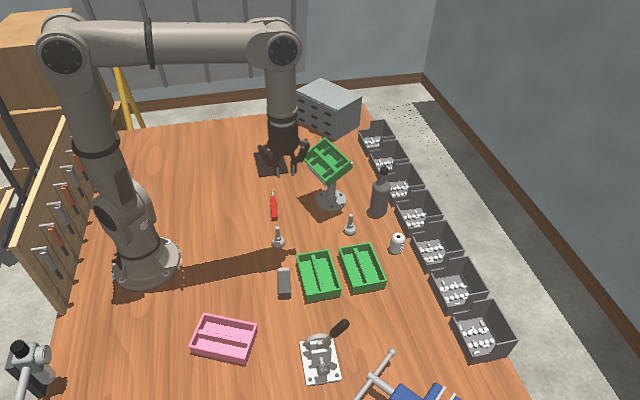

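The six-compartment tray lies on the rest, side view about (328,163), centred over both rails and against the lip. Now I measure the top tray relative to the bottom one in the same pictures.

Run:
```python
from stk import *
for n,b1,b2 in (("side",(340,238,392,300),(290,245,341.5,310)),("top",(345,135,420,188),(345,188,420,235))):
    im=cv2.imread(f"pics/{n}9.png")[:,:,::-1]
    b2=tuple(int(v) for v in b2)
    m=mask(im,n,b1);m2=mask(im,n,b2)
    print(n,cv2.boundingRect(m),cv2.boundingRect(m2))
    print("bottom",np.round(fit({n:m},.65,-.167,0,.005,.04),4)," top",np.round(fit({n:m2},.513,-.168,0,.005,.04),4))
T=cv2.imread("pics/top9.png");S=cv2.imread("pics/side9.png")
cv2.imwrite("pics/s9c.png",np.hstack([cv2.resize(S[230:310,290:390],None,fx=4,fy=4),cv2.resize(T[135:235,330:430],None,fx=4,fy=4)[:320]]))
```

```text
side (341, 243, 47, 51) (297, 250, 45, 53)
bottom [ 0.6508 -0.1684  0.6271 51.9412]  top [ 0.5162 -0.1691  0.586  51.5294]
top (384, 142, 24, 39) (388, 190, 23, 39)
bottom [ 6.4850000e-01 -1.7560000e-01 -2.1920000e-01  1.4443608e+03]  top [ 5.1110000e-01 -1.7710000e-01  2.2952000e+00  1.4806471e+03]
```

View pics/s9c.png

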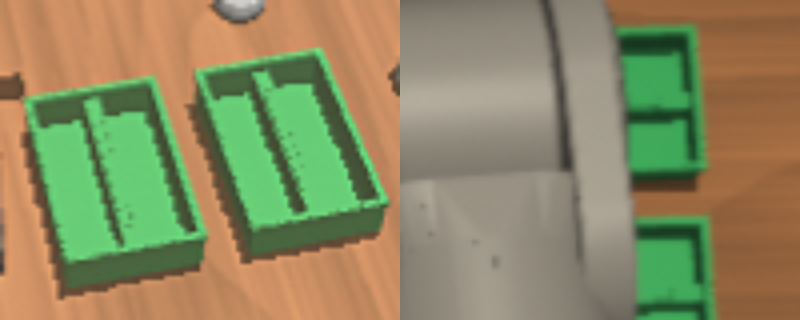

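Run:
```python
from pl import *
from station import robot, fingers, vision
A=[.5133,-.168];B=[.6480,-.1675];e=[180,0,90.9]
robot.move_to(A+[.14],e)
robot.line_to(A+[.06],velocity=.2)
print(robot.line_to(A+[.0305],velocity=.06,f_stop=6))
fingers.gripper_to(0.0,50);print(robot.current_tool_pos(),robot.current_finger_gap())
robot.line_to(A+[.13],velocity=.15)
robot.line_to(B+[.13],velocity=.15)
robot.line_to(B+[.078],velocity=.1);robot.pause(.2)
print(robot.current_time_s(),robot.current_tool_pos(),robot.current_contact_force())
for n in("side",):
    im=vision.grab_frame(n);cv2.imwrite(f"pics/{n}10.png",im[:,:,::-1])
cv2.imwrite("pics/s10.png",cv2.resize(im[200:310,320:410,::-1],None,fx=5,fy=5))
```

```text
False
[ 0.5137687  -0.16802183  0.03101486] 0.12504831122608237
32.0667 [ 0.64877082 -0.16749872  0.07913756] [-0.30791305 -0.32792347 -2.25890865]
```

View pics/s10.png

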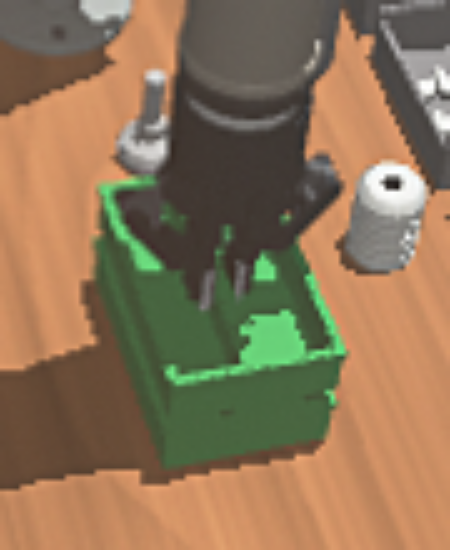

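Aligned in the side picture. Lowering until it seats, with the TCP expected at z ≈ 0.066.

Run:
```python
from pl import *
from station import robot, fingers, vision
B=[.6480,-.1675]
print(robot.line_to(B+[.062],velocity=.03,f_stop=4),robot.current_tool_pos(),robot.current_contact_force())
```

```text
True [ 0.64820019 -0.16755984  0.06607462] [ 0.14593413 -0.23487617  4.17820155]
```

Seated at z = 0.0661, which means it is nested (on the rim it would have stopped near 0.071). I'll release, retreat and check.

Run:
```python
from stk import *
from pl import *
from station import robot, fingers, vision
B=[.6480,-.1675]
fingers.gripper_to(.44)
robot.line_to(B+[.14],velocity=.15)
robot.line_to(B+[.25],velocity=.25)
robot.move_to([.40,-.40,.33],[180,0,60])
for n in("side","top"):
    im=vision.grab_frame(n);cv2.imwrite(f"pics/{n}11.png",im[:,:,::-1])
print(robot.current_time_s(),robot.current_contact_force())
S=cv2.imread("pics/side11.png");T=cv2.imread("pics/top11.png")
p=np.load("rest.npy");R=Rr(p[3],p[4])
for tag,im,b in(("side",S,(338,215,400,300)),("top",T,(340,120,420,195))):
    try:
        m=mask(im[:,:,::-1],tag,b);print(tag,cv2.boundingRect(m),np.round(fit({tag:m},.65,-.168,0,.005,.075),4))
    except Exception as ex: print(ex)
z=lambda n,I,x,y:cv2.resize(I[y:y+80,x:x+80],None,fx=5,fy=5,interpolation=cv2.INTER_CUBIC)
cv2.imwrite("pics/s11a.png",np.hstack([z(0,S,325,220),z(0,T,340,120)]))
cv2.imwrite("pics/s11b.png",np.hstack([z(0,S,285,130),z(0,T,210,115)]))
# tray_six fit on the rest, per camera
def P6(q):
    pts=[]
    for hx,hy,a,b in[(.05,.075,.005,.04),(.0515,.0765,.036,.04),(.042,.067,0,.005)]:
        for sx in(-1,1):
            for sy in(-1,1):
                for zz in(a,b): pts.append([sx*hx,sy*hy,zz])
    Rz=Ro.from_euler("z",q[2]).as_matrix()
    return (np.array(pts)@Rz.T+[q[0],q[1],0])@R.T+p[:3]
for n,I,b in(("side",S,(300,130,362,195)),("top",T,(205,120,295,192))):
    m=mask(I[:,:,::-1],n,b)
    f=lambda u:np.abs(render(n,P6([.05+u[0]/100,u[1]/100,u[2]*.05]))-m).sum()
    r=minimize(f,[0,0,0],method="Nelder-Mead",options=dict(initial_simplex=[[0,0,0],[1,0,0],[0,1,0],[0,0,1]],maxiter=100))
    print("six",n,.05+r.x[0]/100,r.x[1]/100,np.degrees(r.x[2]*.05),r.fun,m.sum())
```

```text
35.5917 [ 0.18056327 -0.17530356  0.20798574]
side (340, 236, 49, 58) [ 0.6509 -0.1686  0.2601 65.8235]
top (350, 138, 60, 44) [ 0.6464 -0.1701  0.8929 56.4196]
six side 0.050550165552988725 -0.00040976651490155737 -0.9337867191796589 76.26274509803922 1301
six top 0.044694450223290313 -0.0008252797568712006 0.26897147826007245 88.05490196078432 2955
```

View pics/s11a.png

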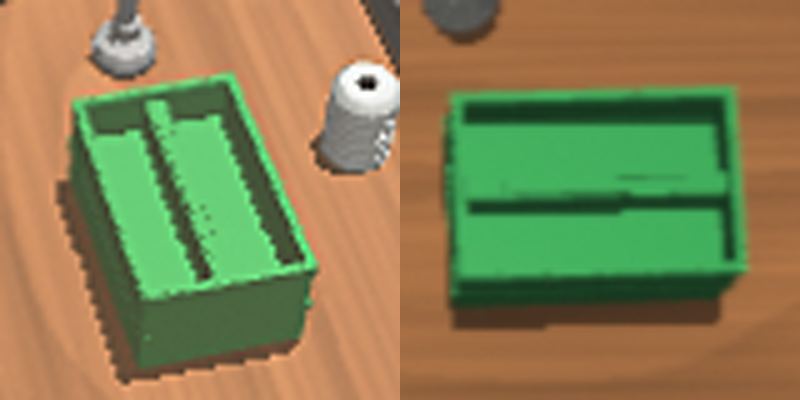

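View pics/s11b.png

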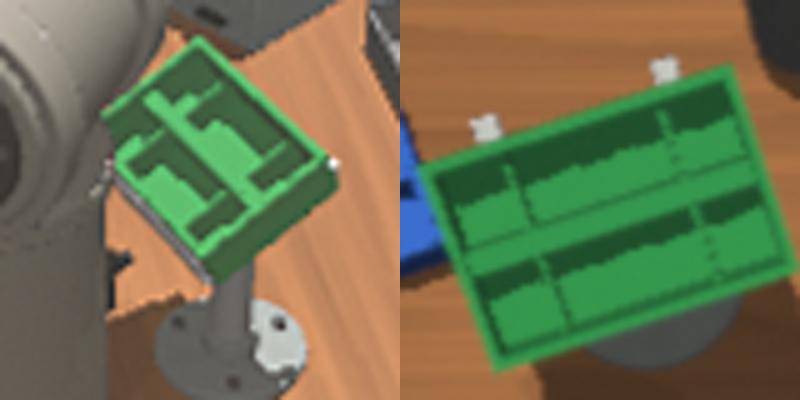

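View pics/top11.png

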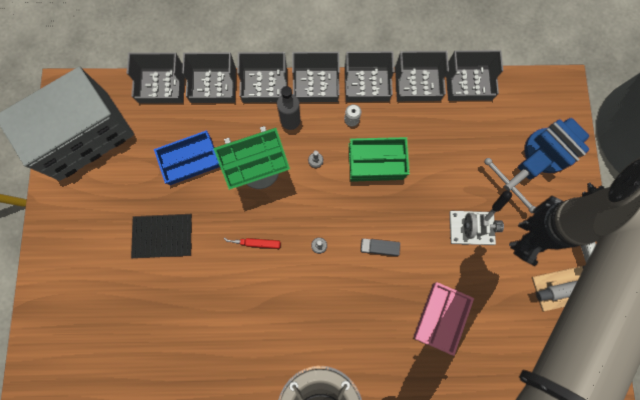

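Run:
```python
from station import workorder, robot
robot.pause(.3);print(robot.current_dq().round(2) if hasattr(robot.current_dq(),'round') else robot.current_dq())
workorder.close_job()
```

```text
[ 0.38 -0.14  0.1  -0.04  0.01 -0.01  0.05]
the job is handed in; nothing more can be done
```

The six-compartment tray is on the sorting rest and the top tray is back on the bottom one. I handed the job in at about 36 s of the 72 s limit; no verdict was reported.

**What I did:** I stood the top tray on free bench in front of the stack instead of on the mat. I lowered the six-compartment tray onto the rails, slid it to the lip and pressed it lightly down before letting go. Then I put the top tray back on the bottom one.

**What the last checks showed:**
- **Six-compartment tray:** it is centred within about 1 mm and turned less than 1°. It was released where the lip had stopped the slide.
- **Flatness on the slope:** I judged this by contact, not by measuring the angle. The tray's height on the rails stayed the same under about 20 N and small changes of tilt.
- **Top tray:** it seated at the nested height (gripper at 66.1 mm against 66 mm expected).
- **Surroundings:** the rest's rail ends still matched their first outline after the placing. I judged the bottom tray and the loose tools by eye only, and they looked unmoved.

**What disagreed:** the two cameras differ on the tray's distance from the lip. The top camera gives 44.7 mm, just outside the 46–56 mm allowed, and the side camera gives 50.6 mm. They differed by about 5 mm on the stack in the same direction, so I trusted the contact reading of about 49 mm.

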